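# Turn the steel carousel until the pump bottle faces front

## Robot

A 6-joint arm with a two-finger parallel gripper is mounted at the origin on the work surface. World frame = base frame: x ahead of the robot, y to its left, z up, the work surface at z = 0. Lengths are in m, angles in rad, forces in N, time in s.
With the tool pointing down it reaches from about 0.325 to 0.925 m from the base axis. Payload 3.1 kg.
Tool frame: the origin (TCP) lies midway between the tips of the shut fingers; the grasp point (between the pads) lies 19 mm behind it; z points along the fingers, y is the line along which they close (so a half turn about z gives the same grasp; the last joint's range is limited). The gripper opens to 85 mm and grips with 20 to 120 N. Pads are 22 mm wide; open, the fingers measure 114 mm over their backs; the gripper's body (76 mm by 85 mm) begins 54 mm behind the grasp point. The pads swing forward as they close: fully open they stand 13 mm farther back than shut.
Start: joints at [1.043, 0.217, 1.613, -0, 1.311, -0.112], TCP at [0.252, 0.572, 0.193] pointing down, gripper open.
Joint ranges: [-2.75, 2.75], [-0.78, 2.1], [0.31, 2.55], [-1.13, 4.27], [0.13, 2.63], [-2.58, 2.58]. Speed limits (rad/s): [2.79, 2.79, 3.14, 3.14, 3.14, 3.14].

## Interface

Orientations are given as a unit quaternion [w, x, y, z].
In Python, from rig import bot gives the robot as it stands.
- The arm moves only by the shell command python3 -m crank 'ROWS' [OPENING] [FORCE]. ROWS is JSON, a list that holds one entry, the list of rows, each a list of 4 numbers: the shift along the tool's x, y, z in m, then the turn about the tool's z in degrees. In form: [[[tx, ty, tz, twist], ...]]. A call has exactly 10 rows; each row shifts and turns the commanded pose from where the row before left it, along the tool's axes as they then stand; what a row does not reach is not made up. A row lasts 1/8 s, in which the tool goes at most 62.5 mm and 10.7 degrees, less where a joint would pass 70% of its speed; a pose out of reach is approached as far as the arm can. A call with a gripper value outside its range is refused whole. OPENING is the finger opening in m, from 0 to 0.0854, set as the call begins (- or left out, the last holds). The fingers move at their own pace and stop on an object; FORCE is the grip in N (left out, the last holds). Time passes only in rows, so rows that do not move let the fingers close, or fill a call up. It gives the time, the measured TCP pose, the force, the opening and the grip force at its end, in the units of the state.
- bot.observe(): the state, without advancing time (a new reading comes with each control period).
- bot.capture(name): name is "scene" or "top"; returns the picture (400x640x3 uint8, blue, green, red); there is no depth.
- bot.camera_info(name): a dict with "fx", "fy", "cx", "cy" (pixels), "origin" and "orientation" of the camera in the world. Camera axes: x right, y up, looking along -z (the intrinsics and any distortion apply to the point x, -y, -z); pixel columns grow to the right and rows downward; lengths in m; the calibration is good to about 2 mm. A picture is of the moment at which its call begins. camera_info takes no time and is no camera call.
- bot.close_job(): hands the job in; it is judged then, once.
The state is a dict: "time": time; "joint_pos": joint angles; "joint_velocities": joint speeds; "joint_efforts": joint torques, N m; "eef_pos": TCP position; "tcp_rot": TCP orientation; "ft_force": force on the tool from outside, world axes, zero at the start; "ft_torque": the same for the moment, N m; "opening": finger opening in m; "finger_force": force on a finger pad.
Only numpy, scipy, OpenCV 4.12 (cv2) and the standard library are available. Lean on these libraries where they do the work, as an engineer would, in place of code of your own. Each camera call takes 0.05 s, during which the arm holds its last target. There are 200 camera calls.

## Task

Turn the steel carousel by pushing the posts on its rim with the fingertips until the pump bottle faces front, centred over the line of the flat tongue that sticks out of the carousel's stand, then leave it standing still there. Do not touch or lift the bottle or the tins that ride on it, turn gently enough that none of them slides away or tips, and do not disturb the other things on the counter.

Things in the scene. Friction and masses are not known exactly. Their poses are not given: they have to be found in the camera images.
- bottle_mid (a point): the clear plastic pump bottle with a white push-pump and a spout, the only thing on the disc with a pump and the tallest there: 56 mm across, 158 mm high, spout reaching 42 mm from its axis. Stands loose on the disc, about 75 mm from the turning axis, on the disc's -x side. This point lies on its axis 60 mm above its underside (90 mm above the counter)
- post_ring (a point): centre of the ring of eight equal upright steel posts on the disc's rim, on the turning axis, 20 mm above the disc. The posts are to be pushed sideways: 14 mm thick with an 18 mm ball on top, 51 mm tall above the disc, 168 mm from the axis at 22.5, 67.5, 112.5 ... degrees (every 45) from the carousel's x axis (the bottle's side is 180), so 129 mm apart
- stand: fixed black foot under the carousel, 240 mm across, 20 mm high, with a flat steel tongue (spoon rest, 50 mm wide, top 12 mm above the counter) sticking out from under the disc to 265 mm from the centre. The tongue marks the front and points along the stand's -x axis, within 0.4 rad of straight to the robot's side. Origin on the turning axis at counter height
- carousel: turning steel disc, 360 mm across, 8 mm thick, top 30 mm above the counter, with eight rim posts. Turns either way about its upright axis without stops; light friction (about 1.5 N at the rim) stops it as soon as it is no longer pushed. Origin on the axis at the disc's underside, 22 mm above the counter; its axes turn with it
- bottle: same bottle as point bottle_mid; origin at the centre of its underside, z up; its turn about z is of no importance
- tin_a: low lidded round steel tin, 71 mm across and 45 mm high, loose on the disc about 75 mm from the axis, opposite the bottle. Origin at the centre of its underside
- tin_b: lidded round steel tin, 61 mm across and 55 mm high, loose on the disc about 75 mm from the axis, a quarter turn from the bottle. Origin at the centre of its underside
- tin_c: like tin_b, on the other side of the disc
- tiffin: closed three-tier steel tiffin carrier, 130 mm across, 273 mm high with its handle, standing on the counter to the left. Origin at the centre of its underside. Leave alone
- tumbler: red plastic tumbler, 72 mm across, 105 mm high, on the counter to the left. Origin at the centre of its underside. Leave alone
- tawa: black nonstick tawa, 250 mm across, 18 mm deep, its handle reaching 280 mm from its centre along its -y axis and up to 45 mm high, on the counter to the right. Origin at the centre of its underside. Leave alone
- spatula: bamboo spatula, 280 mm long along its x axis, lying on the counter front right. Leave alone
There are look-alikes about, which are no part of the job. Of the things like the bottle, leave any that is green or yellow; of the rest the larger one is meant.

How it is judged:
By the outcome, as a careful person would: the job done as asked, in the order asked, and still so for the second after the job is handed in, with the robot touching nothing.
It also fails if it takes over 72 s, if anything falls off the work surface, if the arm or the gripper's body presses on something with over 40 N, if the wrist force passes 120 N, or if a joint passes its speed limit or range.

## Working session

There is one attempt and no reset: what is moved stays moved. The work goes in short steps, Python scripts to look and compute and a shell command to move; the robot and the scene stay as the last step left them, time stands still between calls to the robot, and variables do not carry over. Pictures are saved under pics/ and viewed, at most 10 in all, crops included, and the job is handed in when it is done.

```bash
mkdir -p pics && python3 - <<'E'
from rig import bot
import cv2
for n in("scene","top"):
    cv2.imwrite(f"pics/{n}0.png",bot.capture(n)); print(n,bot.camera_info(n))
s=bot.observe(); print(s)
E
```

```text
scene {'fx': 477.60214541192636, 'fy': 477.60214541192636, 'cx': 321.3412239105515, 'cy': 204.75118372470857, 'origin': array([1.04694273, 0.43798381, 1.28654928]), 'orientation': array([0.40676169, 0.11299447, 0.24414927, 0.87302251])}
top {'fx': 457.34414068214886, 'fy': 457.34414068214886, 'cx': 325.06963775088593, 'cy': 197.2423891817098, 'origin': array([ 0.36851077, -0.04163978,  1.61432633]), 'orientation': array([-0.70522143, -0.029464  ,  0.03220554,  0.70764215])}
{'time': 0.1, 'joint_pos': array([ 1.04277478e+00,  2.17735636e-01,  1.61484015e+00,  1.88097768e-05,
        1.31127305e+00, -1.12193203e-01]), 'joint_velocities': array([ 0.00011106, -0.00010343, -0.00244014, -0.00026266, -0.00113067,
        0.001106  ]), 'joint_efforts': array([-1.15770549e-04, -3.98074329e+01, -3.04971099e+01, -1.71579604e-04,
        4.24842045e-03,  1.62296681e-05]), 'eef_pos': array([0.25200948, 0.57101816, 0.19202891]), 'tcp_rot': array([-3.63600738e-04,  2.06421683e-01,  9.78462476e-01, -1.06792775e-03]), 'ft_force': array([-0.26256396,  0.35737877,  0.11468656]), 'ft_torque': array([-0.02940059, -0.00140962, -0.02616681]), 'finger_force': 0.0, 'opening': 0.08550517854017507}
```

View pics/scene0.png

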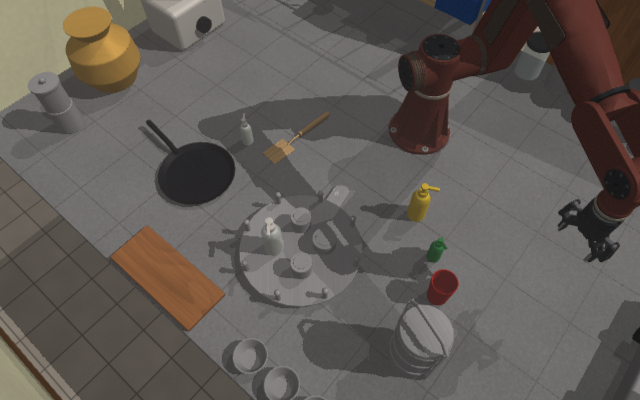

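View pics/top0.png

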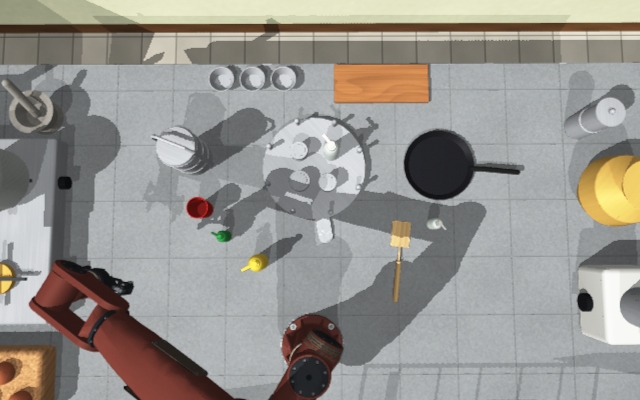

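The scene view shows the carousel at about (303,250), its tongue at (340,195) and the bottle on the disc at (272,240). In the top view the disc is near (316,167), the tongue at (325,230) and the bottle at (330,148). A small white bottle at (435,223), a green one and a yellow one are look-alikes off the disc.

```bash
cat > h.py <<'E'
import numpy as np, cv2
from scipy.spatial.transform import Rotation as R
from rig import bot
def cam(n):
    c=bot.camera_info(n); q=c["orientation"]; return c,R.from_quat([q[1],q[2],q[3],q[0]])
def proj(n,P):
    c,r=cam(n); p=r.inv().apply(np.atleast_2d(P)-c["origin"]); d=-p[:,2]
    return np.c_[c["cx"]+c["fx"]*p[:,0]/d, c["cy"]-c["fy"]*p[:,1]/d]
def back(n,uv,z):
    c,r=cam(n); uv=np.atleast_2d(uv).astype(float)
    d=r.apply(np.c_[(uv[:,0]-c["cx"])/c["fx"],-(uv[:,1]-c["cy"])/c["fy"],-np.ones(len(uv))])
    return c["origin"]+d*((z-c["origin"][2])/d[:,2])[:,None]
E
python3 - <<'E'
import cv2,numpy as np
from h import *
a=cv2.imread("pics/top0.png")[105:250,255:385]; b=cv2.imread("pics/scene0.png")[170:315,225:380]
cv2.imwrite("pics/topc.png",cv2.resize(a,None,fx=4,fy=4,interpolation=cv2.INTER_CUBIC))
cv2.imwrite("pics/scenec.png",cv2.resize(b,None,fx=4,fy=4,interpolation=cv2.INTER_CUBIC))
print(back("top",[[316,167]],.03),back("top",[[325,240]],.012),back("scene",[[303,250]],.03),back("scene",[[340,190]],.012))
E
```

```text
[[ 0.61334836 -0.01669823  0.03      ]] [[ 0.35892166 -0.0473298   0.012     ]] [[0.61738106 0.00490701 0.03      ]] [[ 0.37680254 -0.05017426  0.012     ]]
```

View pics/topc.png

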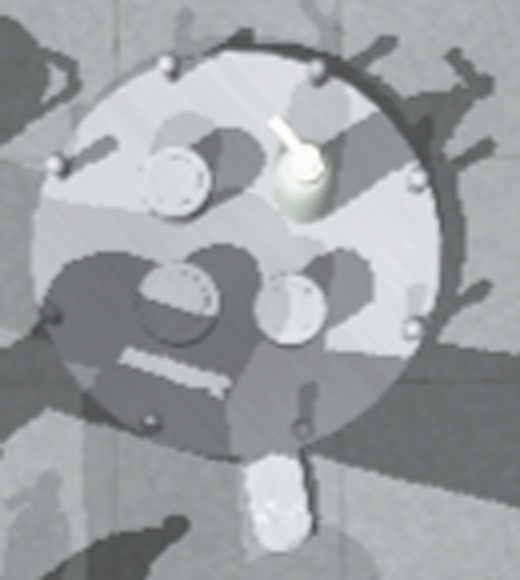

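View pics/scenec.png

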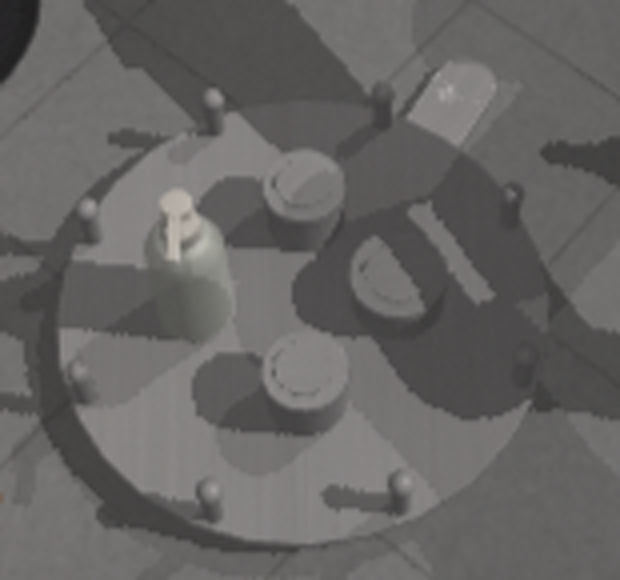

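The crops give the eight ball tops, the tongue and the bottle between two posts at the back right. Next I fit the centre, the carousel angle, the tongue and the bottle.

```bash
python3 - <<'E'
from h import *
from scipy.optimize import least_squares
f=lambda p,o:(np.array(p,float)+.5)/4-.5+np.array(o)
T=f([(170,64),(318,68),(418,178),(413,325),(304,428),(149,420),(50,316),(56,163)],(255,105))
S=f([(213,97),(382,92),(513,192),(528,352),(400,480),(208,487),(79,370),(88,208)],(225,170))
for n,U in(("top",T),("scene",S)):
    def pts(p):
        a=p[2]+np.arange(8)*np.pi/4; return np.c_[p[0]+.168*np.cos(a),p[1]+.168*np.sin(a),np.full(8,.072)]
    def res(p):
        P=proj(n,pts(p)); d=np.linalg.norm(P[:,None]-U[None],axis=2); return (P-U[d.argmin(1)]).ravel()
    best=min((least_squares(res,[*back(n,U,.072).mean(0)[:2],a]) for a in np.radians([0,11,22,33])),key=lambda r:r.cost)
    C=best.x[:2]; print(n,C,np.degrees(best.x[2])%45,"rms px",np.sqrt(2*best.cost/16))
    ang=lambda uv,z:(lambda d:(np.degrees(np.arctan2(d[:,1],d[:,0]))%360,np.hypot(*d.T[:2])))(back(n,uv,z)[:,:2]-C)
    o,b=((255,105),[(246,470),(301,470),(253,520),(311,520),(280,550)]) if n=="top" else ((225,170),[(412,115),(466,140),(437,72),(494,90),(470,60)])
    print(" tongue pts",*ang(f(b,o),.012))
    o,b,p=((255,105),(303,190),(308,163)) if n=="top" else ((225,170),(193,295),(176,205))
    print(" bottle z.09",*ang(f([b],o),.09)," pump z.18",*ang(f([p],o),.18))
for nm,uv in(("tiffin",(182,150)),("tawa",(440,164)),("tumbler",(200,208))): print(nm,back("top",[uv],.1 if nm!="tawa" else .02)[0])
E
```

```text
top [ 0.61134049 -0.00824798] 20.05467227860452 rms px 0.4458219990565057
 tongue pts [182.48361252 196.5096689  183.49500951 195.51337433 188.26723042] [0.1901931  0.19835928 0.23407731 0.24266332 0.26251996]
 bottle z.09 [306.72831051] [0.07236798]  pump z.18 [308.43349936] [0.07739208]
scene [ 0.61142566 -0.00973814] 19.838074105429804 rms px 0.250898292821754
 tongue pts [195.26580558 181.05809053 194.92595127 183.6586106  190.68457619] [0.19193466 0.19458198 0.23709007 0.24543559 0.25945801]
 bottle z.09 [326.83621169] [0.0778597]  pump z.18 [310.73281359] [0.0790379]
tiffin [0.66138618 0.4309804  0.1       ]
tawa [ 0.62425387 -0.45364318  0.02      ]
tumbler [0.46651992 0.36680404 0.1       ]
```

Both cameras agree: centre (0.6114, −0.009), posts at 20°+45k, tongue at 189°, bottle at about 312°. The turn needed is about 123° clockwise. I'll push the post now at 245°, with the tool turning along the arc.

```bash
python3 -m crank '[[[0,0,-0.05,0],[0,0,-0.05,0],[0,0,-0.05,0],[-0.038,-0.033,0,0],[-0.038,-0.033,0,0],[-0.038,-0.033,0,0],[-0.038,-0.033,0,0],[-0.038,-0.033,0,0],[-0.038,-0.033,0,0],[-0.038,-0.033,0,0]]]' 0 && python3 -m crank '[[[-0.024,-0.044,0,0],[-0.024,-0.044,0,0],[-0.024,-0.044,0,0],[-0.024,-0.044,0,0],[-0.024,-0.044,0,0],[-0.024,-0.044,0,0],[-0.050,-0.013,0,0],[-0.050,-0.013,0,0],[-0.050,-0.013,0,0],[-0.050,-0.013,0,0]]]'
```

```text
time: 1.35
eef_pos: [0.4026, 0.2514, 0.3428]
tcp_rot: [-0.0, 0.206, 0.978, -0.0]
ft_force: [-0.0, 0.8, -0.5]
opening: 0.0001
finger_force: 0.0
time: 2.6
eef_pos: [0.5904, -0.1761, 0.3425]
tcp_rot: [-0.001, 0.207, 0.978, 0.0]
ft_force: [0.4, -0.9, 0.5]
opening: 0.0001
finger_force: 0.0
```

```bash
python3 -m crank '[[[0.004,-0.007,0,0],[0,0,0.045,0],[0,0,0.045,0],[0,0,0.045,0],[0,0,0.045,0],[0,0,0.045,0],[0,0,0.035,0],[0,0,0.025,0],[0,0,0.012,0],[0,0,0,0]]]' && python3 - <<'E'
from h import *
cv2.imwrite("pics/t1.png",cv2.resize(bot.capture("top")[105:250,225:405],None,fx=4,fy=4,interpolation=cv2.INTER_CUBIC))
E
```

```text
time: 3.85
eef_pos: [0.5821, -0.1793, 0.0459]
tcp_rot: [-0.001, 0.206, 0.978, 0.0]
ft_force: [0.6, 0.5, -0.5]
opening: -0.0
finger_force: 0.0
```

View pics/t1.png

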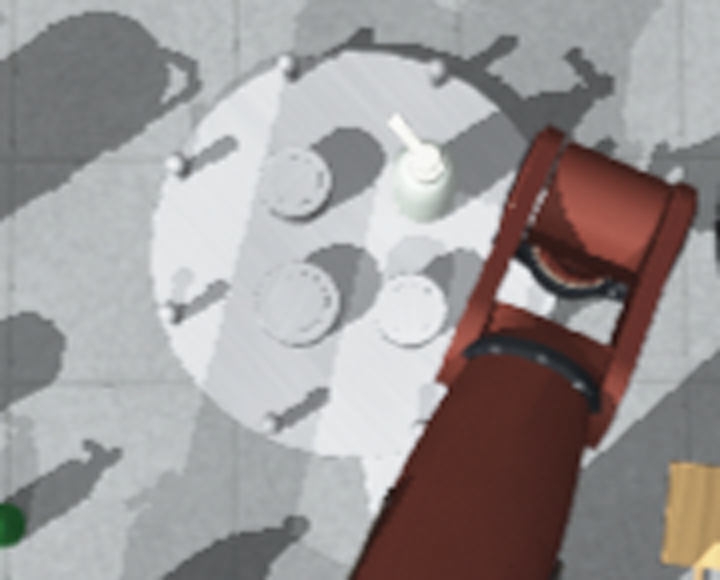

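The arm is behind the post at 245°, which its wrist hides near (430,425). The items on the disc are undisturbed. Starting the push gently.

```bash
python3 -m crank '[[[0.005,0,0,0],[0.006,0,0,0],[0.005,0,0,0],[0.003,0,0,0],[0.003,0,0,0],[0.003,0,0,0],[0.003,0,0,1],[0.004,0,0,1],[0.006,-0.0006,0,2],[0.006,-0.0006,0,2]]]' && python3 -m crank '[[[0.0088,-0.0008,0,3],[0.0088,-0.0008,0,3],[0.0088,-0.0008,0,3],[0.0088,-0.0008,0,3],[0.0088,-0.0008,0,3],[0.0088,-0.0008,0,3],[0.0088,-0.0008,0,3],[0.0088,-0.0008,0,3],[0.0059,-0.0006,0,2],[0.0029,-0.0003,0,1]]]' && python3 - <<'E'
from h import *
s=bot.observe();p=s["eef_pos"][:2]-[.6114,-.009];q=s["tcp_rot"]
x=R.from_quat([q[1],q[2],q[3],q[0]]).apply([1,0,0])
print(np.hypot(*p),np.degrees(np.arctan2(p[1],p[0]))%360,np.degrees(np.arctan2(x[1],x[0])))
cv2.imwrite("pics/t2.png",cv2.resize(bot.capture("top")[105:250,225:405],None,fx=4,fy=4,interpolation=cv2.INTER_CUBIC))
E
```

```text
time: 5.15
eef_pos: [0.5421, -0.1623, 0.0463]
tcp_rot: [-0.0, 0.258, 0.966, 0.0]
ft_force: [-0.3, 0.0, -0.5]
opening: 0.0
finger_force: 0.0
time: 6.4
eef_pos: [0.4788, -0.1151, 0.0463]
tcp_rot: [-0.0, 0.476, 0.879, -0.0]
ft_force: [0.5, 0.2, 0.4]
opening: -0.0
finger_force: 0.0
0.16985144212106085 218.67380398869383 123.10630207248495
```

View pics/t2.png

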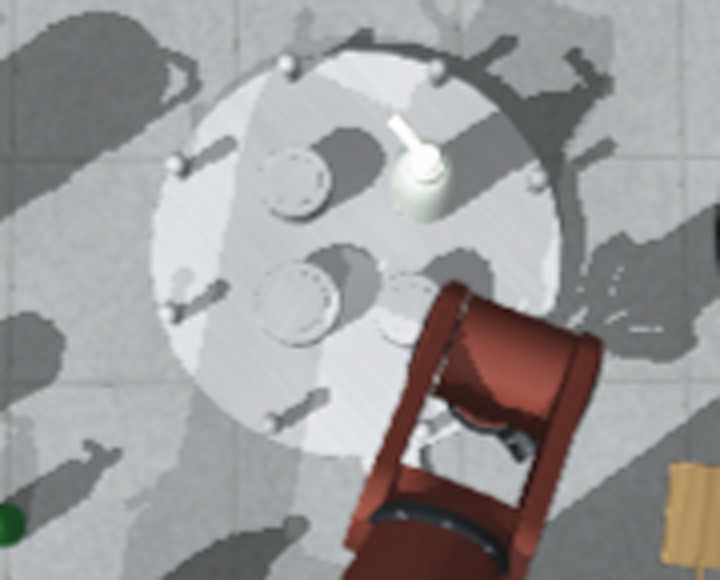

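The disc hasn't moved: bottle and tins are where they were, although the finger should have met the post. Checking with the scene camera.

```bash
python3 - <<'E'
from h import *
im=bot.capture("scene")
C=np.array([.6114,-.009]); s=bot.observe()
a=np.radians(20+45*np.arange(8)); P=np.c_[C[0]+.168*np.cos(a),C[1]+.168*np.sin(a),np.full(8,.072)]
o=np.array([200,130]); c=cv2.resize(im[130:320,200:400],None,fx=3,fy=3,interpolation=cv2.INTER_CUBIC)
for n,k in(((p-o)*3,i) for i,p in enumerate(proj("scene",P))): cv2.putText(c,str(20+45*k),(int(n[0])+8,int(n[1])),0,.4,(0,0,255),1); cv2.circle(c,(int(n[0]),int(n[1])),2,(0,0,255),-1)
t=(proj("scene",s["eef_pos"])[0]-o)*3; cv2.drawMarker(c,(int(t[0]),int(t[1])),(0,255,0),0,14)
cv2.imwrite("pics/s2.png",c); print(s["eef_pos"],t)
E
```

```text
[ 0.47898428 -0.11523224  0.04629129] [309.19638146 191.60091092]
```

View pics/s2.png

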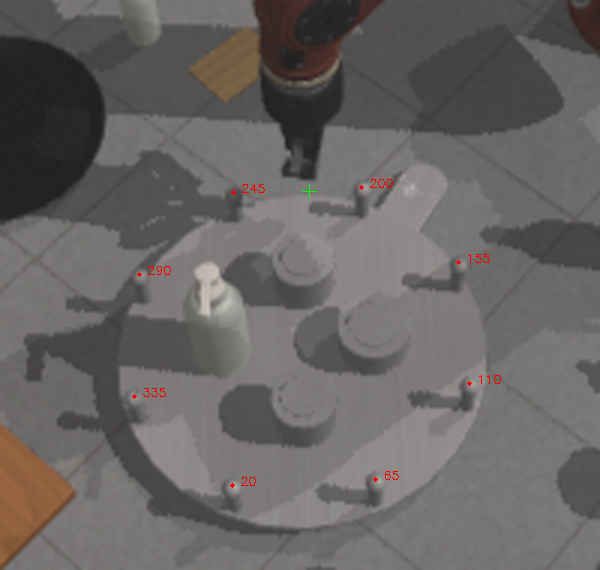

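The posts and the disc match the fit, but the visible fingertips (300,177) don't sit on the projected TCP (309,192). They passed the 245° post without contact, so I'm checking which offset fits.

```bash
python3 - <<'E'
from h import *
s=bot.observe(); e=s["eef_pos"]
q=s["tcp_rot"];Rt=R.from_quat([q[1],q[2],q[3],q[0]])
f=lambda p:((proj("scene",p)[0]-[200,130])*3).round(1)
print("tcp",f(e))
for d in([0,0,.013],[0,0,.035],[-.02,0,0],[0,-.02,0],[0,.02,0]): print(d,f(e+np.array(d)))
print("tool x",Rt.apply([.011,0,0]),f(e+Rt.apply([.011,0,0])),f(e-Rt.apply([.011,0,0])),"tool y",f(e+Rt.apply([0,.0145,0])),f(e-Rt.apply([0,.0145,0])))
print(back("scene",[[300,189]],.046),back("scene",[[300,189]],.085), s["joint_pos"])
im=bot.capture("scene")[160:210,270:350]
cv2.imwrite("pics/s3.png",cv2.resize(cv2.convertScaleAbs(im,alpha=1.6,beta=20),None,fx=9,fy=9,interpolation=cv2.INTER_CUBIC))
E
```

```text
tcp [309.2 191.6]
[0, 0, 0.013] [308.8 184.7]
[0, 0, 0.035] [308.  172.9]
[-0.02, 0, 0] [322.  179.1]
[0, -0.02, 0] [294.6 181.1]
[0, 0.02, 0] [323.9 202.2]
tool x [-6.01734505e-03  9.20823315e-03  9.00685263e-07] [319.8 192.7] [298.6 190.5] tool y [307.2 203.5] [311.2 179.8]
[[ 0.47149901 -0.13442036  0.046     ]] [[ 0.48958963 -0.1164253   0.085     ]] [-3.78647451e-01  1.20626998e-01  2.02974033e+00 -2.28151772e-05
  9.91338895e-01 -9.57448796e-01]
```

View pics/s3.png

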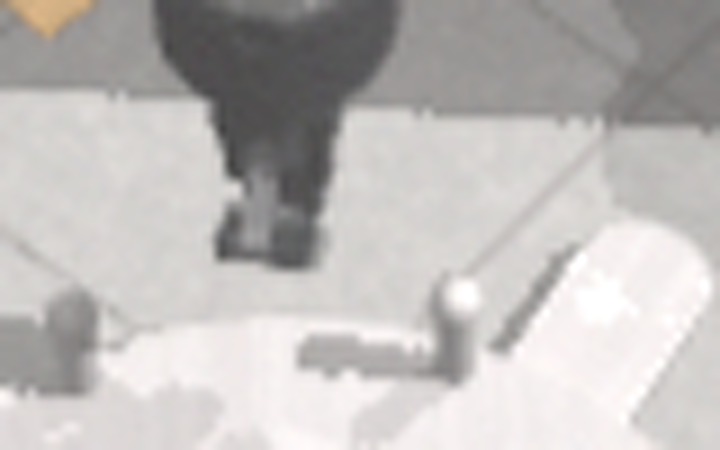

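The fingertips show at about (299,189) in full-frame pixels, against an expected (303,194). One camera can't separate "higher" from "sideways", so I'm comparing the two start pictures, where the open gripper is in clear view.

```bash
python3 - <<'E'
from h import *
e=np.array([.25201,.57102,.19203]); y=np.array([.404,.914,0])
out=[]
for n in("scene","top"):
    im=cv2.imread(f"pics/{n}0.png"); c=proj(n,e)[0]; o=np.round(c).astype(int)-25; o=np.clip(o,0,[590,350])
    z=cv2.resize(cv2.convertScaleAbs(im[o[1]-15:o[1]+55,o[0]:o[0]+50],alpha=2,beta=30),None,fx=8,fy=8,interpolation=cv2.INTER_CUBIC)
    for dz,col in((0,(0,255,0)),(.013,(0,0,255)),(.052,(255,0,0))):
        for k in(-.05,0,.05):
            p=(proj(n,e+[0,0,dz]+k*y)[0]-o+[0,15])*8; cv2.circle(z,(int(p[0]),int(p[1])),4,col,-1)
    out.append(z); print(n,c,o)
cv2.imwrite("pics/m.png",np.hstack(out))
E
```

```text
scene [564.77388136 252.11596537] [540 227]
top [123.95056551 276.05240232] [ 99 251]
```

View pics/m.png

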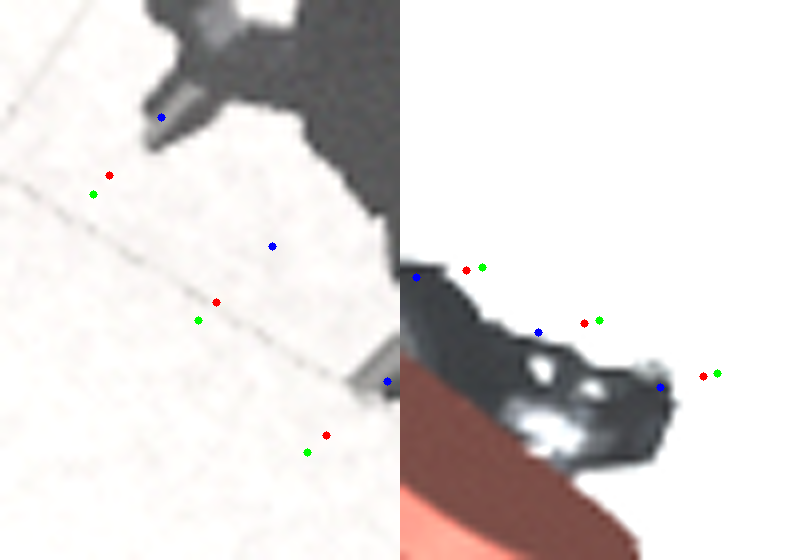

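With the blue points (tips about 37 mm higher than the reported TCP) both cameras agree, and that explains why the finger passed over the ball top. I'll lower by 33 mm here, between the 245° and 200° posts, and push the 200° post instead.

```bash
python3 -m crank '[[[0,0,0.006,0],[0,0,0.006,0],[0,0,0.006,0],[0,0,0.006,0],[0,0,0.005,0],[0,0,0.004,0],[0,0,0,0],[0.006,-0.0006,0,2],[0.006,-0.0006,0,2],[0.006,-0.0006,0,2]]]'  && python3 -m crank '[[[0.006,-0.0006,0,2],[0.003,-0.0003,0,1],[0.003,-0.0003,0,1],[0.003,-0.0003,0,1],[0.003,-0.0003,0,1],[0.003,-0.0003,0,1],[0.003,-0.0003,0,1],[0.003,-0.0003,0,1],[0.003,-0.0003,0,1],[0.003,-0.0003,0,1]]]'
cat > m.py <<'E'
from h import *
from scipy.optimize import least_squares
C=np.array([.6114,-.009])
s=bot.observe();p=s["eef_pos"][:2]-C;q=s["tcp_rot"]
x=R.from_quat([q[1],q[2],q[3],q[0]]).apply([1,0,0])
print("r",np.hypot(*p),"ang",np.degrees(np.arctan2(p[1],p[0]))%360,"yaw",np.degrees(np.arctan2(x[1],x[0])))
# bottle: tongue-free check by greenish/yellowish-white hue of bottle in both views
import time
for n in("top","scene"):
    im=bot.capture(n); cv2.imwrite(f"pics/{n}_{s['time']:.2f}.png",im)
    h=im.astype(int); m=((h[...,2]-h[...,0]>8)&(h[...,1]-h[...,0]>8)&(h[...,1]>90)&(abs(h[...,1]-h[...,2])<30)).astype(np.uint8)
    a=np.linspace(0,2*np.pi,60); poly=proj(n,np.c_[C[0]+.12*np.cos(a),C[1]+.12*np.sin(a),np.full(60,.1)]).astype(np.int32)
    M=np.zeros_like(m); cv2.fillPoly(M,[poly],1); m&=M
    k,l,st,ce=cv2.connectedComponentsWithStats(m); 
    if k>1:
        i=1+st[1:,4].argmax(); print(n,st[i],ce[i])
E
python3 m.py
```

```text
time: 7.8
eef_pos: [0.4686, -0.1009, 0.0136]
tcp_rot: [0.0, 0.522, 0.853, 0.0]
ft_force: [-0.4, -0.6, -0.5]
opening: -0.0001
finger_force: 0.0
time: 9.05
eef_pos: [0.453, -0.0716, 0.0134]
tcp_rot: [0.0, 0.601, 0.799, 0.0]
ft_force: [0.5, -1.3, -0.7]
opening: 0.0002
finger_force: 0.6
r 0.1703192453022646 ang 201.57309001910576 yaw 106.10676839583374
scene [266 216   5   5  10] [267.9 218. ]
```

```bash
python3 - <<'E'
import cv2,numpy as np,glob
from h import *
t=cv2.imread("pics/top0.png"); s=cv2.imread("pics/scene0.png")
print("top col through pump/bottle",t[140:162:2,331].tolist()); print("row",t[146,318:344:2].tolist()); print("scene col",s[216:256:3,270].tolist())
for n,a in(("top",t),("scene",s)):
    b=cv2.imread(sorted(glob.glob(f"pics/{n}_9*.png"))[0]); 
    ang=np.radians(20+45*np.arange(8)); P=np.c_[.6114+.168*np.cos(ang),-.009+.168*np.sin(ang),np.full(8,.065)]
    print(n,[(int(20+45*i),[round(float(v),1) for v in cv2.phaseCorrelate(np.float32(a[y-8:y+9,x-8:x+9,1]),np.float32(b[y-8:y+9,x-8:x+9,1]),cv2.createHanningWindow((17,17),cv2.CV_32F))[0]]) for i,(x,y) in enumerate(proj(n,P).round().astype(int))])
E
```

```text
top col through pump/bottle [[169, 173, 169], [249, 250, 250], [250, 251, 251], [250, 252, 251], [243, 246, 246], [216, 222, 221], [231, 235, 230], [203, 210, 201], [181, 186, 179], [174, 180, 171], [182, 186, 179]]
row [[149, 145, 142], [163, 159, 156], [219, 217, 213], [221, 226, 218], [239, 242, 238], [249, 251, 251], [250, 251, 251], [248, 250, 250], [240, 243, 242], [156, 161, 156], [121, 124, 119], [134, 131, 129], [148, 146, 142]]
scene col [[133, 133, 137], [169, 177, 184], [169, 177, 185], [149, 157, 163], [156, 164, 170], [101, 106, 110], [136, 141, 142], [117, 121, 122], [90, 94, 94], [86, 89, 89], [84, 87, 87], [82, 86, 86], [81, 85, 85], [109, 111, 113]]
top [(20, [2.2, -1.0]), (65, [-2.4, -4.8]), (110, [0.7, 0.1]), (155, [-0.1, -3.5]), (200, [-0.8, 0.3]), (245, [0.4, -0.5]), (290, [-1.5, -7.4]), (335, [2.9, 0.5])]
scene [(20, [-0.7, 0.1]), (65, [-4.9, 1.0]), (110, [-1.9, 5.3]), (155, [-0.2, 0.2]), (200, [0.2, 0.5]), (245, [3.0, -2.6]), (290, [0.9, -1.3]), (335, [0.6, -0.1])]
```

```bash
cat > b.py <<'E'
import sys,glob
from h import *
C=np.array([.6114,-.009])
def meas(n,im):
    h=cv2.GaussianBlur(im,(3,3),0).astype(int)
    m=((h[...,1]-h[...,0]>=3)&(h[...,2]-h[...,0]<40)).astype(np.uint8)
    M=np.zeros_like(m); a=np.linspace(0,2*np.pi,60)
    cv2.fillPoly(M,[proj(n,np.c_[C[0]+.14*np.cos(a),C[1]+.14*np.sin(a),np.full(60,.1)]).astype(np.int32)],1); m&=M
    k,l,st,ce=cv2.connectedComponentsWithStats(m); i=1+st[1:,4].argmax() if k>1 else 0
    return m,l==i,st[i],ce[i]
def model(n,ang,r=.075):
    "silhouette of bottle body (no pump) at bearing ang"
    c=C+r*np.array([np.cos(ang),np.sin(ang)]); a=np.linspace(0,2*np.pi,40)
    P=np.vstack([np.c_[c[0]+.028*np.cos(a),c[1]+.028*np.sin(a),np.full(40,z)] for z in(.03,.135)]+[np.c_[c[0]+.010*np.cos(a),c[1]+.010*np.sin(a),np.full(40,z)] for z in(.15,.182)])
    p=proj(n,P); return p
def fit(n,mask):
    best=[]
    for r in np.arange(.066,.0841,.003):
      for d in np.arange(0,360,1.):
        p=model(n,np.radians(d),r); hull=cv2.convexHull((p*16).round().astype(np.int32))
        M=np.zeros(mask.shape,np.uint8); cv2.fillConvexPoly(M,hull,1,cv2.LINE_8,4)
        best.append(((M.astype(bool)&mask).sum()/(M.astype(bool)|mask).sum(),d,r))
    best.sort(reverse=True); return best[:3]
if __name__=="__main__":
    for n in("top","scene"):
        im=cv2.imread(f"pics/{n}0.png") if len(sys.argv)>1 else bot.capture(n)
        m,b,st,ce=meas(n,im); print(n,st,ce.round(1),[tuple(np.round(t,3).tolist()) for t in fit(n,b)])
E
python3 b.py 0; python3 b.py
```

```text
top [323 141  16  20 217] [330.4 150.9] [(0.652, 310.0, 0.078), (0.646, 312.0, 0.075), (0.643, 315.0, 0.075)]
top [324 143  16  19 221] [331.6 152.2] [(0.664, 310.0, 0.078), (0.658, 308.0, 0.075), (0.658, 307.0, 0.078)]
scene [261 215  23  38 621] [272.2 235. ] [(0.88, 306.0, 0.078), (0.879, 305.0, 0.081), (0.876, 305.0, 0.078)]Traceback (most recent call last):
  File "b.py", line 27, in <module>
    m,b,st,ce=meas(n,im); print(n,st,ce.round(1),[tuple(np.round(t,3).tolist()) for t in fit(n,b)])
                                                                                         ~~~^^^^^
  File "b.py", line 20, in fit
    p=model(n,np.radians(d),r); hull=cv2.convexHull((p*16).round().astype(np.int32))
  File "b.py", line 15, in model
    p=proj(n,P); return p
  File "h.py", line 7, in proj
    c,r=cam(n); p=r.inv().apply(np.atleast_2d(P)-c["origin"]); d=-p[:,2]
        ~~~^^^
  File "h.py", line 5, in cam
    c=bot.camera_info(n); q=c["orientation"]; return c,R.from_quat([q[1],q[2],q[3],q[0]])
ValueError: time passes only in moves, steps and waits
```

The bottle moved about 5 mm, so the post is now in contact. Continuing along the arc.

```bash
sed -i 's/^def cam(n):/import functools\n@functools.lru_cache(None)\ndef cam(n):/' h.py && python3 -m crank '[[[0.003,-0.0003,0,1],[0.006,-0.0006,0,2],[0.006,-0.0006,0,2],[0.0088,-0.0008,0,3],[0.0088,-0.0008,0,3],[0.0088,-0.0008,0,3],[0.0088,-0.0008,0,3],[0.0088,-0.0008,0,3],[0.0088,-0.0008,0,3],[0.0088,-0.0008,0,3]]]' && python3 -m crank '[[[0.0088,-0.0008,0,3],[0.0088,-0.0008,0,3],[0.0088,-0.0008,0,3],[0.0088,-0.0008,0,3],[0.0088,-0.0008,0,3],[0.0088,-0.0008,0,3],[0.0088,-0.0008,0,3],[0.0088,-0.0008,0,3],[0.0088,-0.0008,0,3],[0.0088,-0.0008,0,3]]]' && python3 - <<'E'
from h import *
s=bot.observe();p=s["eef_pos"][:2]-[.6114,-.009];q=s["tcp_rot"]
x=R.from_quat([q[1],q[2],q[3],q[0]]).apply([1,0,0])
print("r",np.hypot(*p),"ang",np.degrees(np.arctan2(p[1],p[0]))%360,"yaw",np.degrees(np.arctan2(x[1],x[0])))
E
python3 b.py
```

```text
time: 10.5
eef_pos: [0.4402, 0.0035, 0.0135]
tcp_rot: [0.0, 0.766, 0.643, 0.0]
ft_force: [1.1, 0.3, 0.2]
opening: 0.0002
finger_force: 0.6
time: 11.75
eef_pos: [0.4667, 0.0865, 0.0133]
tcp_rot: [0.0, 0.906, 0.423, -0.0]
ft_force: [0.1, -1.9, 0.7]
opening: 0.0002
finger_force: 0.6
r 0.17335876774814865 ang 146.57343891028444 yaw 50.05182224942968
top [327 162  16  21 249] [335.  172.2] [(0.798, 251.0, 0.075), (0.79, 252.0, 0.078), (0.788, 251.0, 0.078)]
scene [270 195  28  39 650] [285.6 214.6] [(0.858, 251.0, 0.081), (0.853, 250.0, 0.081), (0.845, 252.0, 0.081)]
```

```bash
python3 -m crank '[[[0.0088,0,0,3],[0.0088,0,0,3],[0.0088,0,0,3],[0.0088,0,0,3],[0.0088,0,0,3],[0.0088,0,0,3],[0.0088,-0.0006,0,3],[0.0088,-0.0006,0,3],[0.0088,-0.0006,0,3],[0.0088,-0.0006,0,3]]]' && python3 -m crank '[[[0.0088,-0.0006,0,3],[0.0088,-0.0006,0,3],[0.0088,-0.0006,0,3],[0.0088,-0.0006,0,3],[0.006,-0.0005,0,2],[0.006,-0.0005,0,2],[0.003,-0.0003,0,1],[0.003,-0.0003,0,1],[0.002,0,0,0.5],[0,0,0,0]]]' && cat > a.py <<'E'
from h import *
s=bot.observe();p=s["eef_pos"][:2]-[.6114,-.009];q=s["tcp_rot"]
x=R.from_quat([q[1],q[2],q[3],q[0]]).apply([1,0,0])
print("r",np.hypot(*p),"ang",np.degrees(np.arctan2(p[1],p[0]))%360,"yaw",np.degrees(np.arctan2(x[1],x[0])))
E
python3 a.py; python3 b.py
```

```text
time: 13.1
eef_pos: [0.534, 0.1406, 0.0125]
tcp_rot: [-0.0, 0.985, 0.175, -0.002]
ft_force: [-1.8, -0.1, -0.2]
opening: -0.0002
finger_force: 0.7
time: 14.35
eef_pos: [0.5889, 0.1558, 0.0134]
tcp_rot: [0.0, 1.0, 0.015, 0.0]
ft_force: [-0.1, -0.4, -0.6]
opening: 0.0001
finger_force: 0.3
r 0.16629878307785786 ang 97.77752469158412 yaw 1.6787781092262815
top [315 178  20  18 191] [323.3 185.8] [(0.581, 202.0, 0.075), (0.58, 205.0, 0.078), (0.58, 204.0, 0.078)]
scene [293 192  26  40 652] [308.1 212.2] [(0.836, 203.0, 0.081), (0.82, 204.0, 0.081), (0.819, 203.0, 0.078)]
```

```bash
python3 -m crank '[[[0.003,-0.0003,0,1],[0.003,-0.0003,0,1],[0.004,-0.0003,0,1.5],[0.004,-0.0003,0,1.5],[0.004,-0.0003,0,1.5],[0.003,-0.0003,0,1],[0.003,-0.0003,0,1],[0.003,-0.0003,0,1],[0.0015,0,0,0.5],[0,0,0,0]]]' && python3 a.py; python3 b.py; python3 - <<'E'
from h import *
a=bot.capture("top"); b=bot.capture("scene"); cv2.imwrite("pics/ta.png",a); cv2.imwrite("pics/sa.png",b)
f=lambda i:cv2.resize(i,None,fx=4,fy=4,interpolation=cv2.INTER_CUBIC)
# top crop x260-360,y110-250 ; scene crop x240-340? y180-320
cv2.imwrite("pics/last.png",np.hstack([f(a[108:250,272:372]),f(b[170:312,255:355])]))
E
```

```text
time: 15.7
eef_pos: [0.6174, 0.1568, 0.0133]
tcp_rot: [0.0, 0.997, -0.073, 0.0]
ft_force: [0.1, -0.1, 0.2]
opening: 0.0
finger_force: 0.1
r 0.16589977205462172 ang 87.92406234364486 yaw -8.325609841693302
top [311 185  15  12 108] [318.8 191. ] [(0.366, 188.0, 0.081), (0.364, 193.0, 0.081), (0.364, 188.0, 0.084)]
scene [ 298  192   52   70 1334] [324.3 221.2] [(0.428, 191.0, 0.078), (0.427, 191.0, 0.081), (0.427, 194.0, 0.081)]
```

View pics/last.png

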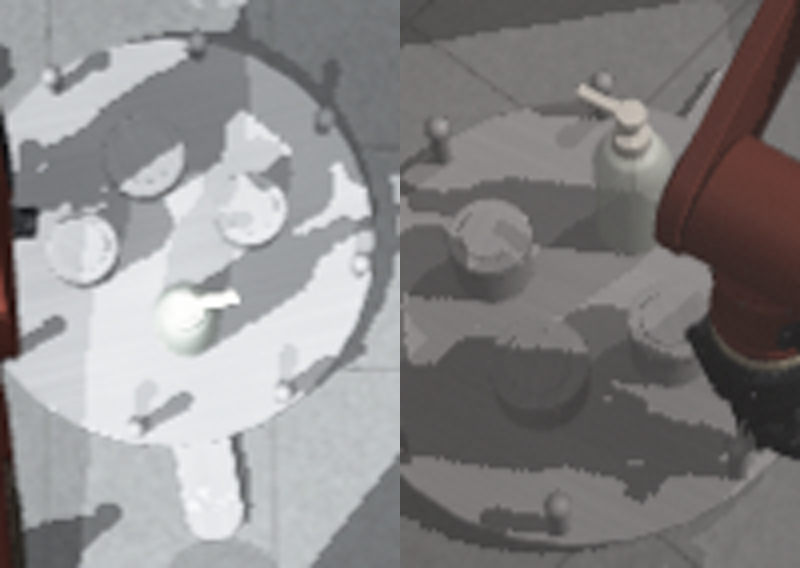

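Everything still stands in place. In the top half the bottle's pump is at about (187,305) and the tongue axis runs through about (212,480). The front posts' balls are at (135,426) and (283,390).

```bash
python3 - <<'E'
from h import *
from scipy.optimize import least_squares
f=lambda p,o:(np.array(p,float)+.5)/4-.5+np.array(o)
D={"top":(f([(53,76),(197,43),(325,117),(362,264),(283,390),(135,426)],(272,108)),f([(187,310)],(272,108)),f([(177,460),(238,460),(183,500),(245,500),(218,540)],(272,108))),
"scene":(f([(202,80),(37,128),(158,500)],(255,170)),f([(232,112)],(255,170)),None)}
def pts(p,n=8):
    a=p[2]+np.arange(8)*np.pi/4; return np.c_[p[0]+.168*np.cos(a),p[1]+.168*np.sin(a),np.full(8,.072)]
def res(p,ns=("top","scene")):
    r=[]
    for n in ns:
        P=proj(n,pts(p)); U=D[n][0]; d=np.linalg.norm(P[None]-U[:,None],axis=2); r.append((P[d.argmin(1)]-U).ravel())
    return np.concatenate(r)
for ns in(("top",),("top","scene")):
    b=min((least_squares(res,[.6114,-.009,a],args=(ns,)) for a in np.radians([0,11,22,33])),key=lambda r:r.cost)
    print(ns,b.x[:2],"bottle side",(np.degrees(b.x[2])%45)+22.5+45*np.arange(3,5),"rms",np.sqrt(np.mean(b.fun**2)))
for C in([.6114,-.009],[.6112,-.0082]):
    for n in D:
        for k,z in((1,.183),(2,.012)):
            if D[n][k] is None: continue
            d=back(n,D[n][k],z)[:,:2]-C; print(n,k,(np.degrees(np.arctan2(d[:,1],d[:,0]))%360).round(1),np.hypot(*d.T).round(3))
E
```

```text
('top',) [ 0.61138458 -0.00812973] bottle side [193.33375672 238.33375672] rms 0.2541500246101894
('top', 'scene') [ 0.61132441 -0.0089558 ] bottle side [193.48870921 238.48870921] rms 0.3527936168156701
top 1 [192.4] [0.081]
top 2 [182.  197.3 183.  196.2 189.2] [0.192 0.201 0.227 0.236 0.265]
scene 1 [192.6] [0.079]
top 1 [193.] [0.081]
top 2 [182.2 197.6 183.2 196.4 189.3] [0.192 0.201 0.227 0.236 0.265]
scene 1 [193.2] [0.079]
```

Bottle is at 193.1°, the tongue at 189.4°: about 3.7° left, or 11 mm at the rim. I'll creep the last bit and re-measure the ball positions by tracking.

```bash
python3 -m crank '[[[0.0015,-0.0002,0,0.5],[0.0015,-0.0002,0,0.5],[0.0015,-0.0002,0,0.5],[0.0015,-0.0002,0,0.5],[0.0015,-0.0002,0,0.5],[0.0015,-0.0002,0,0.5],[0.001,-0.0001,0,0.4],[0.001,0,0,0.3],[0,0,0,0],[0,0,0,0]]]' && python3 a.py; cat > k.py <<'E'
import sys
from h import *
from scipy.optimize import least_squares
f=lambda p,o:(np.array(p,float)+.5)/4-.5+np.array(o)
D={"top":(f([(53,76),(197,43),(325,117),(362,264),(283,390),(135,426),(187,310)],(272,108)),"ta"),"scene":(f([(202,80),(37,128),(158,500),(232,112)],(255,170)),"sa")}
C=np.array([.6113,-.0088])
for n,(U,g) in D.items():
    a=cv2.imread(f"pics/{g}.png"); b=bot.capture(n); cv2.imwrite(f"pics/{g}_{sys.argv[1]}.png",b)
    out=[]
    for i,u in enumerate(U):
        z=.183 if i==len(U)-1 else .072; x,y=np.round(u).astype(int); w=4
        t=a[y-w:y+w+1,x-w:x+w+1]; s=b[y-w-6:y+w+7,x-w-6:x+w+7]
        m=cv2.matchTemplate(s,t,cv2.TM_CCOEFF_NORMED); _,v,_,(mx,my)=cv2.minMaxLoc(m)
        sub=lambda l,c,r:0 if l-2*c+r==0 else .5*(l-r)/(l-2*c+r)
        sx=sub(*m[my,mx-1:mx+2]) if 0<mx<12 else 0; sy=sub(*m[my-1:my+2,mx]) if 0<my<12 else 0
        q=np.array([u,u+[mx-6+sx,my-6+sy]]); d=back(n,q,z)[:,:2]-C; an=np.degrees(np.arctan2(d[:,1],d[:,0]))%360
        out.append((round(an[0],1),round(an[1]-an[0],2),round(float(v),2)))
    print(n,out)
E
python3 k.py 1
```

```text
time: 17.15
eef_pos: [0.6283, 0.1564, 0.0133]
tcp_rot: [-0.0, 0.994, -0.105, 0.0]
ft_force: [-0.4, 0.4, -0.9]
opening: 0.0002
finger_force: 0.3
r 0.16621782185300538 ang 84.176486352677 yaw -12.025951663071886
top [(np.float64(35.8), np.float64(-3.93), 0.95), (np.float64(351.1), np.float64(4.19), 0.69), (np.float64(306.3), np.float64(-3.82), 0.95), (np.float64(260.5), np.float64(-3.88), 0.97), (np.float64(215.9), np.float64(-3.95), 0.96), (np.float64(170.5), np.float64(-3.85), 0.95), (np.float64(192.6), np.float64(-2.98), 0.94)]
scene [(np.float64(216.4), np.float64(-3.88), 0.89), (np.float64(261.6), np.float64(-3.73), 0.98), (np.float64(35.7), np.float64(-3.83), 0.94), (np.float64(192.7), np.float64(-4.25), 0.97)]
```

The disc turned 3.9°, putting the bottle at about 189.3°, on the tongue line. Backing off and lifting clear.

```bash
python3 -m crank '[[[-0.004,0,0,0],[-0.01,-0.002,0,0],[-0.012,-0.003,0,0],[-0.012,-0.005,0,0],[0,0,-0.02,0],[0,0,-0.04,0],[0,0,-0.05,0],[0,0,-0.05,0],[0,0,-0.05,0],[0,0,0,0]]]' && python3 k.py 2 && python3 -m crank '[[[0,-0.03,-0.02,0],[0,-0.04,0,0],[0,-0.03,0,0],[0,0,0,0],[0,0,0,0],[0,0,0,0],[0,0,0,0],[0,0,0,0],[0,0,0,0],[0,0,0,0]]]' && python3 k.py 3
```

```text
time: 18.5
eef_pos: [0.5977, 0.1747, 0.2324]
tcp_rot: [-0.002, 0.994, -0.105, 0.007]
ft_force: [0.7, -0.6, 0.4]
opening: -0.0
finger_force: 0.0
top [(np.float64(35.8), np.float64(-3.99), 0.93), (np.float64(351.1), np.float64(-3.45), 0.83), (np.float64(306.3), np.float64(-4.04), 0.87), (np.float64(260.5), np.float64(-3.89), 0.97), (np.float64(215.9), np.float64(-3.96), 0.97), (np.float64(170.5), np.float64(-3.71), 0.94), (np.float64(192.6), np.float64(-3.71), 0.94)]
scene [(np.float64(216.4), np.float64(-3.8), 0.81), (np.float64(261.6), np.float64(-3.71), 0.98), (np.float64(35.7), np.float64(-3.94), 0.9), (np.float64(192.7), np.float64(-4.37), 0.96)]
time: 19.85
eef_pos: [0.6139, 0.2717, 0.2434]
tcp_rot: [-0.0, 0.994, -0.105, 0.0]
ft_force: [0.4, 0.2, 0.6]
opening: 0.0003
finger_force: 0.0
top [(np.float64(35.8), np.float64(-2.99), 0.71), (np.float64(351.1), np.float64(-3.51), 0.3), (np.float64(306.3), np.float64(-4.04), 0.87), (np.float64(260.5), np.float64(-3.88), 0.96), (np.float64(215.9), np.float64(-3.95), 0.96), (np.float64(170.5), np.float64(-3.83), 0.95), (np.float64(192.6), np.float64(-3.7), 0.94)]
scene [(np.float64(216.4), np.float64(-3.8), 0.81), (np.float64(261.6), np.float64(-3.72), 0.98), (np.float64(35.7), np.float64(-3.32), 0.73), (np.float64(192.7), np.float64(-4.39), 0.96)]
```

The disc stands still after the finger left, and the bottle is on the tongue line within about 0.5°.

```bash
python3 -c "
from rig import bot
print(bot.close_job())"
```

```text
the job is handed in; nothing more can be done
None
```

The job is handed in at about 20 s: I turned the carousel about 123° clockwise by pushing one rim post, and by my camera measurements it stands still with the bottle within about 0.5° of the tongue's line, bottle and tins upright and in place in the last picture I viewed (before the final 4° push), and the robot clear; the verdict is not known.

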